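# Complete four two-piece gift boxes

## Task

Four open gift boxes each hold one product and lack its twin. Stand each of the four loose products upright in the empty pocket of the box that already holds one of its kind, right down on the pocket floor, setting it down gently and not dropping it. Leave the boxes, the sticker roll and the tape dispenser where they stand.

Things in the scene. Friction and masses are not known exactly. Their poses are not given: they have to be found in the camera images.
- jar: Loose round jar, amber glass with an ivory band and a black lid, 56 mm in diameter, 62 mm high, about 0.26 kg. Origin at the centre of its underside, z up along it; straight-sided all the way up.
- tub: Loose round white tablet bottle with a blue cap, 40 mm in diameter, 70 mm high, about 0.09 kg. Origin at the centre of its underside, z up along it; straight-sided all the way up.
- square_tin: Loose square green tin, 46 x 46 mm, 66 mm high, about 0.13 kg, light green panel on the lid. Sides along its x and y. Origin at the centre of its underside, z up along it; straight-sided all the way up.
- oblong_tin: Loose oblong ivory tin with a red panel on the lid, 60 mm along its x, 32 mm along its y, 66 mm high, about 0.12 kg. Origin at the centre of its underside, z up along it; straight-sided all the way up.
- jar_box: Open red carton, gold liner, loose, 0.6 kg, x -48 to 134 mm, y -48 to 48 mm, red rim 30 mm high. Two equal pockets: one holds a black-lidded amber jar (fixed, at x = 86 mm, top 68 mm above the bench), the other is empty: round, 72 mm in diameter, brown floor 6 mm and liner top 26 mm above the bench. Origin at bench level under the centre of the EMPTY pocket; x points to the packed twin, z up.
- tub_box: Open red carton, gold liner, loose, 0.45 kg, x -48 to 134 mm, y -48 to 48 mm, red rim 30 mm high. Two equal pockets: one holds a blue-capped white bottle (fixed, at x = 86 mm, top 76 mm above the bench), the other is empty: round, 56 mm in diameter, brown floor 6 mm and liner top 26 mm above the bench. Origin at bench level under the centre of the EMPTY pocket; x points to the packed twin, z up.
- square_tin_box: Open red carton, gold liner, loose, 0.5 kg, x -48 to 134 mm, y -48 to 48 mm, red rim 30 mm high. Two equal pockets: one holds a square green tin (fixed, at x = 86 mm, top 72 mm above the bench), the other is empty: square, 62 x 62 mm, sides along x and y, brown floor 6 mm and liner top 26 mm above the bench. Origin at bench level under the centre of the EMPTY pocket; x points to the packed twin, z up.
- oblong_tin_box: Open red carton, gold liner, loose, 0.45 kg, x -48 to 134 mm, y -48 to 48 mm, red rim 30 mm high. Two equal pockets: one holds an oblong ivory and red tin (fixed, at x = 86 mm, top 72 mm above the bench), the other is empty: oblong, 76 mm along x and 48 mm along y, brown floor 6 mm and liner top 26 mm above the bench. Origin at bench level under the centre of the EMPTY pocket; x points to the packed twin, z up. Tin long side along x.
- sticker_roll: Bystander: loose roll of round gold seal stickers on cream backing, lying flat, 76 mm in diameter with a loose end to 70 mm, 31 mm high. Origin at the centre of its underside.
- tape_dispenser: Bystander: loose black desktop tape dispenser with a tan roll, 150 x 56 mm, 94 mm high, 0.9 kg. Origin at the centre of its underside, x along its length, roll end at +x.
There are look-alikes about, which are no part of the job. There is more than one size of the tub; the one meant has the size given above. Leave any purple look-alike of the oblong_tin_box alone.

How it is judged:
By the outcome, as a careful person would: the job done as asked, in the order asked, and still so for the second after the job is handed in, with the robot touching nothing.
It also fails if it takes over 99 s, if anything falls off the work surface, if the arm or the gripper's body presses on something with over 40 N, if the wrist force passes 120 N, or if a joint passes its speed limit or range.

## Robot

A 7-joint arm with a two-finger parallel gripper is mounted at the origin on the work surface. World frame = base frame: x ahead of the robot, y to its left, z up, the work surface at z = 0. Lengths are in m, angles in rad, forces in N, time in s.
With the tool pointing down it reaches from about 0.425 to 0.95 m from the base axis. Payload 4.7 kg.
Tool frame: the origin (TCP) lies on the centre line of the jaws, within the pads' length; the fingertips stand robot.nose_length ahead of it and the grasp point (between the pads) lies 8 mm behind it (robot.nose_length is the distance from the TCP to the fingertips, in m); z points along the fingers, x is the direction in which the jaws open and shut, and the axes are right-handed (so a half turn about z gives the same grasp; the last joint's range is limited). The gripper opens to 85 mm and grips with 20 to 120 N. Pads are 22 mm wide; open, the fingers measure 114 mm over their backs; the gripper's body (76 mm by 85 mm) begins 54 mm behind the grasp point. The pads swing forward as they close: fully open they stand 13 mm farther back than shut.
Start: joints at [-1.263, 0.469, -0.049, 1.532, 0.024, 1.141, -0.082], TCP at [0.223, 0.637, 0.242] pointing down, gripper open.
Joint ranges: [-2.59, 2.59], [-0.33, 1.99], [-1.39, 1.29], [0.1, 2.45], [-1.04, 4.18], [0.21, 1.99], [-2.66, 2.66]. Speed limits (rad/s): [2.57, 2.57, 3.14, 3.14, 3.14, 3.14, 3.14].

## Interface

Orientations are given as [roll, pitch, yaw] about the fixed x, y, z axes, in that order (R = Rz(yaw) Ry(pitch) Rx(roll)).
In Python, from plant import robot gives the robot as it stands. Calls block until the motion is done:
- robot.goto(position, orientation): joint-space move of the TCP to a pose.
- robot.move_straight(position, vel=0.15, attitude=None, contact_N=None): straight line of the TCP; attitude=None keeps the orientation; vel is the mean speed in m/s. With contact_N (N) it stops when the force on the tool has changed by that much, and returns True; else False.
- robot.move_joints(angles): joint-space move.
- robot.grip(opening, strength=None): opening from 0.0 (shut) to 1.0 (fully open); strength is the grip in N (None keeps the last); returns when the fingers have stopped.
- robot.sleep(seconds).
- robot.inverse_kinematics(position, orientation): joint angles nearest the present ones, or None.
- robot.sense(): the state.
- robot.grab_frame(name): name is "scene" or "top" or "wrist"; returns a dict with "image" (420x560x3 uint8, red, green, blue), "range_z" (420x560 float32, m along the optical axis (not along the pixel's ray), 0 where there is no reading), "fx", "fy", "cx", "cy" (pixels), "R" (3x3) and "t" (3): a world point X has camera coordinates R X + t. Camera axes: x right, y down, z forward; pixel columns grow to the right and rows downward; lengths in m; the calibration is good to about 2 mm. A picture is of the moment at which its call begins.
A pose or a line that the arm cannot do raises robot.IKError and nothing moves.
- robot.close_job(): hands the job in, once; it reports no verdict.
The state is a dict: "t": time; "joint_pos": joint angles; "joint_velocities": joint speeds; "effort": joint torques, N m; "tcp_pos": TCP position; "tcp_rot": TCP orientation; "wrist_force": force on the tool from outside, world axes, zero at the start; "torque": the same for the moment, N m; "opening": opening from 0.0 (shut) to 1.0 (fully open).
Only numpy, scipy, OpenCV 4.12 (cv2) and the standard library are available. Lean on these libraries where they do the work, as an engineer would, in place of code of your own. Each camera call takes 0.05 s, during which the arm holds its last target.

## Working session

There is one attempt and no reset: what is moved stays moved. The work goes in short steps, each a Python script; the robot and the scene stay as the last script left them, time stands still between calls to the robot, and variables do not carry over. Pictures are saved under pics/ and viewed, and the job is handed in when it is done.

```bash
ls; mkdir -p pics; python3 - <<'E'
from plant import robot
import cv2,numpy as np
s=robot.sense();print(s['t'],s['tcp_pos'],s['tcp_rot'],s['opening'],robot.nose_length)
for n in ['scene','top','wrist']:
    f=robot.grab_frame(n)
    cv2.imwrite(f'pics/{n}0.png',cv2.resize(f['image'][:,:,::-1],(800,600)))
    np.savez(f'{n}0.npz',**f)
    print(n,f['fx'],f['cx'],f['cy'],f['R'],f['t'])
E
```

```text
pics
0.0 [0.22288048 0.63654382 0.24123978] [3.14148673e+00 1.98197590e-03 1.23403800e+00] 0.99827199802049 0.011
scene 382.35404278692283 275.90499903695576 211.5035720547301 [[ 0.51689526  0.85602874 -0.00583748]
 [ 0.69550833 -0.42392441 -0.58013469]
 [-0.49908662  0.29580886 -0.81449964]] [-0.31552443 -0.27200754  1.19964826]
top 448.3314344706027 281.1441624592511 211.40933638961695 [[-0.00687591 -0.99980676 -0.01841626]
 [-0.99587938  0.00851197 -0.09028737]
 [ 0.09042668  0.01771956 -0.99574547]] [0.09153163 0.44023991 1.22925358]
wrist 293.90686159687243 278.62643910545137 213.28444966956465 [[ 0.32984403  0.94403472 -0.00116857]
 [ 0.9063412  -0.31632721  0.28014768]
 [ 0.26409948 -0.09346416 -0.9599562 ]] [-0.67501998 -0.03740836  0.37891199]
```

View pics/top0.png

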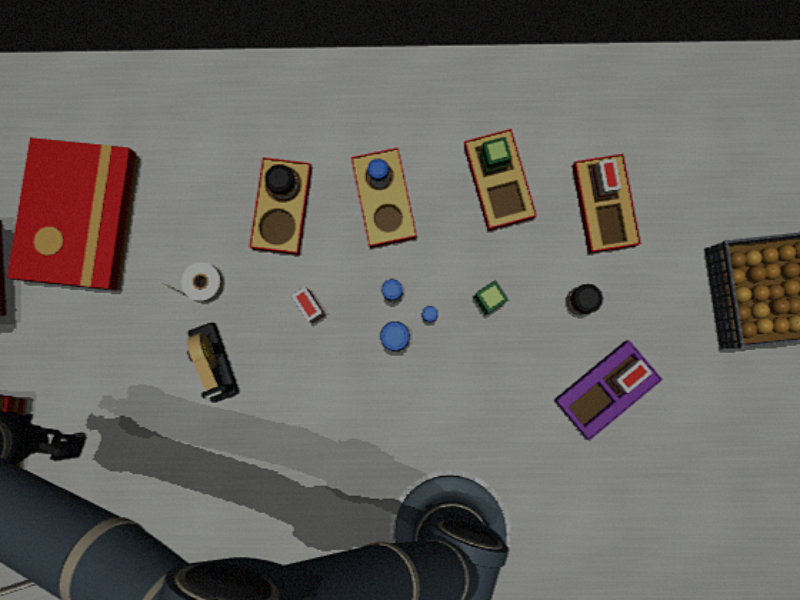

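View pics/scene0.png

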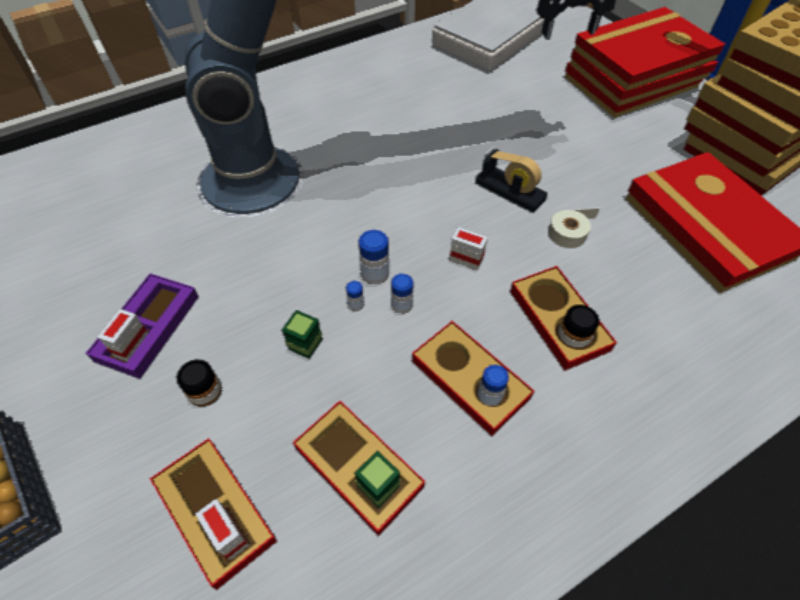

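```bash
cat > h.py <<'E'
import numpy as np,cv2
def world(f):
    d=f['range_z'];v,u=np.indices(d.shape)
    P=np.stack([(u-f['cx'])/f['fx']*d,(v-f['cy'])/f['fy']*d,d],-1)
    return (P-f['t'])@f['R']
E
python3 - <<'E'
from h import *
f=dict(np.load('top0.npz'));W=world(f);d=f['range_z']
s=0.7
obj={'tubA':(392,290),'tubB':(430,314),'tubC':(394,336),'jar':(585,299),'sq':(491,297),'ob':(308,305),'roll':(202,281),'disp':(213,362)}
H=np.where(d>0,W[...,2],0)
m=(H>0.012).astype(np.uint8)
n,l,st,c=cv2.connectedComponentsWithStats(m,connectivity=4)
for k,(u,v) in obj.items():
    u=int(u*s);v=int(v*s);i=l[v,u]
    z=W[...,2][l==i]; ztop=np.percentile(z,90)
    top=W[(l==i)&(W[...,2]>ztop-.008)][:,:2]
    r=cv2.minAreaRect((top*1000).astype(np.float32))
    cc=cv2.minEnclosingCircle((top*1000).astype(np.float32))
    print(k,i,(l==i).sum(),'ztop %.4f'%ztop,'mean',top.mean(0).round(4),'rect',np.round(r[0],1),np.round(r[1],1),round(r[2],1),'circ',np.round(cc[0],1),round(cc[1],1))
for k,(u,v) in {'jarbox':(278,222),'tubbox':(388,215),'sqbox':(506,200),'obbox':(612,225),'purple':(590,405)}.items():
    # rim z 
    W2=W; 
    cx=W[int(v*s),int(u*s)];i=l[int(v*s)-int(18),int(u*s)]
    ids=np.unique(l[int(v*s)-30:int(v*s)+15,int(u*s)-15:int(u*s)+15]);ids=ids[ids>0]
    i=max(ids,key=lambda q:st[q,4])
    rim=W[(l==i)&(W[...,2]>.022)&(W[...,2]<.036)][:,:2]
    r=cv2.minAreaRect((rim*1000).astype(np.float32))
    print(k,len(rim),'floor',cx.round(4),'rect',np.round(r[0],1),np.round(r[1],1),round(r[2],1))
im=f['image'][:,:,::-1][185:260,180:450]
cv2.imwrite('pics/crop1.png',cv2.resize(im,None,fx=2.9,fy=2.9,interpolation=cv2.INTER_CUBIC))
im=f['image'][:,:,::-1][85:185,165:460]
cv2.imwrite('pics/crop2.png',cv2.resize(im,None,fx=2.7,fy=2.7,interpolation=cv2.INTER_CUBIC))
E
```

```text
tubA 30 196 ztop 0.0728 mean [0.461  0.1057] rect [461.8 106.4] [37.8 37.7] 90.0 circ [461.5 105.6] 19.9
tubB 44 107 ztop 0.0560 mean [0.4164 0.034 ] rect [416.9  33.9] [27.2 27.4] 89.8 circ [416.1  34.4] 14.7
tubC 45 348 ztop 0.0986 mean [0.3727 0.1   ] rect [372.6 100.7] [51.8 51.7] 44.4 circ [372.8 100.1] 26.8
jar 35 425 ztop 0.0647 mean [ 0.4419 -0.2621] rect [ 442.2 -261.6] [52.  52.7] 1.2 circ [ 441.7 -262.6] 28.2
sq 31 331 ztop 0.0688 mean [ 0.4461 -0.0822] rect [446.5 -82.3] [45.5 45.8] 33.6 circ [445.9 -81.3] 30.4
ob 39 317 ztop 0.0686 mean [0.4354 0.267 ] rect [435.7 267.4] [59.9 31.9] 33.3 circ [435.7 267.5] 32.4
roll 0 190456 ztop 0.0034 mean [0.4371 0.0482] rect [424.7  99.4] [1647.3 1100.8] 90.0 circ [472.6  99.9] 962.6
disp 46 1211 ztop 0.0892 mean [0.336  0.4607] rect [320.8 455.5] [113.3  26.4] 21.5 circ [321.7 453. ] 57.6
jarbox 1162 floor [0.6071 0.3374 0.0038] rect [635.8 326.7] [ 98.7 183.4] 82.1
tubbox 1483 floor [0.618  0.1161 0.0092] rect [650.2 122.2] [183.6  96. ] 11.3
sqbox 1198 floor [ 0.6453 -0.1211  0.0051] rect [ 684.4 -108.1] [183.3  97.5] 14.8
obbox 1268 floor [ 0.5933 -0.3286  0.0074] rect [ 633.3 -315.9] [183.2  98.9] 9.3
purple 1399 floor [ 0.2403 -0.2753  0.005 ] rect [ 269.6 -306.8] [ 97.5 182.9] 38.3
```

View pics/crop1.png

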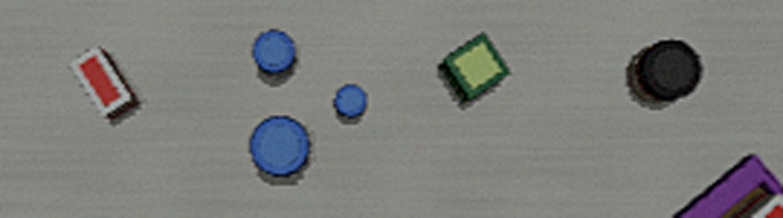

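View pics/crop2.png

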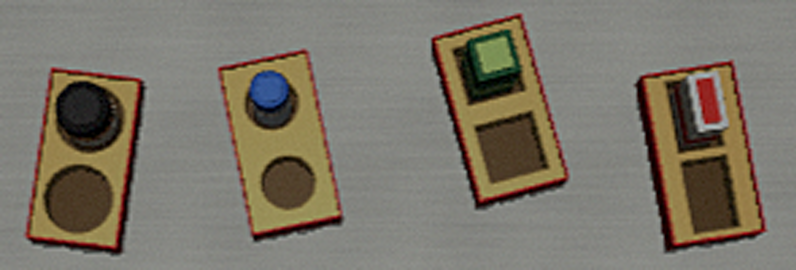

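Tub candidates in the top view (800×600 picture pixels): A (392,290) measures 40 mm across and about 70 mm high. B (430,314) is 28 mm × 54 mm, and C (394,336) is 53 mm × 96 mm. A matches the description, and the enlarged crop shows the three sizes clearly. The oblong box is the red one at (606,203), not the purple one at (608,390). I'll cross-check the poses with the scene camera, using data I already have.

```bash
python3 - <<'E'
from h import *
f=dict(np.load('scene0.npz'));W=world(f)
B={'jar':(635.8,326.7),'tub':(650.2,122.2),'sq':(684.4,-108.1),'ob':(633.3,-315.9)}
for k,c in B.items():
    D=W-np.array([c[0]/1e3,c[1]/1e3,0])
    m=(np.hypot(D[...,0],D[...,1])<.112)&(W[...,2]>.020)&(W[...,2]<.034)&(f['range_z']>0)
    r=cv2.minAreaRect((W[m][:,:2]*1e3).astype(np.float32)); print(k,m.sum(),np.round(r[0],1),np.round(r[1],1),round(r[2],1),W[m][:,2].max())
for k,c in {'tub':(461.6,106,70),'jar':(442,-262,62),'sq':(446.3,-82.2,66),'ob':(435.7,267.4,66)}.items():
    D=W-np.array([c[0]/1e3,c[1]/1e3,0])
    m=(np.hypot(D[...,0],D[...,1])<.045)&(abs(W[...,2]-c[2]/1e3)<.006)
    r=cv2.minAreaRect((W[m][:,:2]*1e3).astype(np.float32)); print(k,m.sum(),np.round(r[0],1),np.round(r[1],1),round(r[2],1),np.median(W[m][:,2]))
# pocket floor centroids (top), colour brown
f=dict(np.load('top0.npz'));W=world(f)
for k,(x,y,w) in {'jar':(.593,.333,0),'tub':(.608,.1138,0),'sq':(.6428,-.1191,0),'ob':(.5909,-.3228,0)}.items():
    D=W-np.array([x,y,0]);m=(np.hypot(D[...,0],D[...,1])<.045)&(W[...,2]<.016)&(W[...,2]>.001)
    m&=(f['image'].astype(int)[...,0]-f['image'][...,2]>15)
    print(k,m.sum(),W[m].mean(0).round(4))
E
```

```text
jar 1411 [636.4 326.1] [ 99.  183.4] 82.4 0.03399304696909837
tub 2204 [650.3 121.2] [182.8  98.8] 11.2 0.03379001026885541
sq 2336 [ 684.  -109.2] [183.2  96.9] 14.6 0.03384164259007886
ob 2769 [ 633.4 -317.5] [183.9  96.4] 8.5 0.03396714618240919
tub 174 [462.9 102.7] [37.2 38. ] 58.1 0.0704124393963269
jar 456 [ 443.6 -263.8] [54.3 54.1] 17.5 0.0626471423833379
sq 354 [447.7 -83.5] [46.5 46.9] 32.4 0.06653832761430334
ob 235 [436.3 265.3] [59.7 34.1] 34.1 0.0662755413427857
jar 461 [0.5956 0.3361 0.0069]
tub 282 [0.6111 0.1143 0.0069]
sq 442 [ 0.6458 -0.1207  0.0067]
ob 396 [ 0.5933 -0.3263  0.0068]
```

The two cameras agree to about 1–3 mm, against 8 mm of clearance. I'll start with the oblong tin.

```bash
cat > act.py <<'E'
from h import *
from plant import robot
T={ # pick xy, jaw yaw deg ; box centre xy, box yaw ; width
'ob':((.436,.2664),123.6,(.6334,-.3167),8.9,32),
'sq':((.447,-.0829),123.0,(.6842,-.1087),14.7,46),
'tub':((.462,.1045),100,(.6503,.1217),11.25,40),
'jar':((.4427,-.2632),90,(.6361,.3264),-7.75,56)}
H=.037
def down(y): return [np.pi,0,np.radians(y)]
def st(tag):
    s=robot.sense();print(tag,'t%.2f'%s['t'],np.round(s['tcp_pos'],4),'F',np.round(s['wrist_force'],2),'op %.3f'%s['opening'],'q7 %.2f'%s['joint_pos'][6]);return s
def snap(cam,name):
    f=robot.grab_frame(cam);cv2.imwrite(f'pics/{name}.png',cv2.resize(f['image'][:,:,::-1],(800,600)));np.savez(name+'.npz',**f)
def origin(k):
    c,a=T[k][2],np.radians(T[k][3]);return np.array(c)-.043*np.array([np.cos(a),np.sin(a)])
def pick(k,zt=.2):
    p,y=T[k][0],T[k][1]
    robot.grip(1.0)
    robot.goto([*p,zt],down(y));st('above')
    robot.move_straight([*p,H],vel=.12);st('down')
    robot.grip(0.0,strength=40);st('gripped')
    robot.move_straight([*p,zt],vel=.15);return st('lifted')
def place(k,zt=.2):
    o=origin(k);y=T[k][3]+90
    robot.goto([*o,zt],down(y));st('overbox')
    robot.move_straight([*o,H+.006+.008],vel=.12);st('near')
    c=robot.move_straight([*o,H+.006-.004],vel=.015,contact_N=3);print('contact',c);return st('set')
def release(k,zt=.2):
    o=origin(k)
    robot.grip(min(1,(T[k][4]+24)/85));st('rel')
    robot.move_straight([*o,zt],vel=.15);st('up')
E
python3 - <<'E'
from act import *
for k in T:
    print(k,origin(k),[robot.inverse_kinematics([*xy,z],down(y)) is not None for xy,y in((T[k][0],T[k][1]),(origin(k),T[k][3]+90)) for z in(.2,.037)])
pick('ob');snap('scene','s1')
E
```

```text
ob [ 0.59091773 -0.32335255] [True, True, True, True]
sq [ 0.64260749 -0.11961159] [True, True, True, True]
tub [0.60812623 0.11331112] [True, True, True, True]
jar [0.59349277 0.33219859] [True, True, True, True]
above t1.95 [0.4359 0.2675 0.2002] F [1.71 0.87 0.15] op 1.000 q7 1.50
down t3.46 [0.4364 0.2667 0.0376] F [-0.76 -0.2   0.21] op 0.997 q7 1.47
gripped t3.99 [0.4362 0.2666 0.0373] F [-0.68  0.11  4.01] op 0.373 q7 1.47
lifted t5.22 [0.4354 0.266  0.199 ] F [ 0.14 -0.5  -0.97] op 0.372 q7 1.50
```

View pics/s1.png

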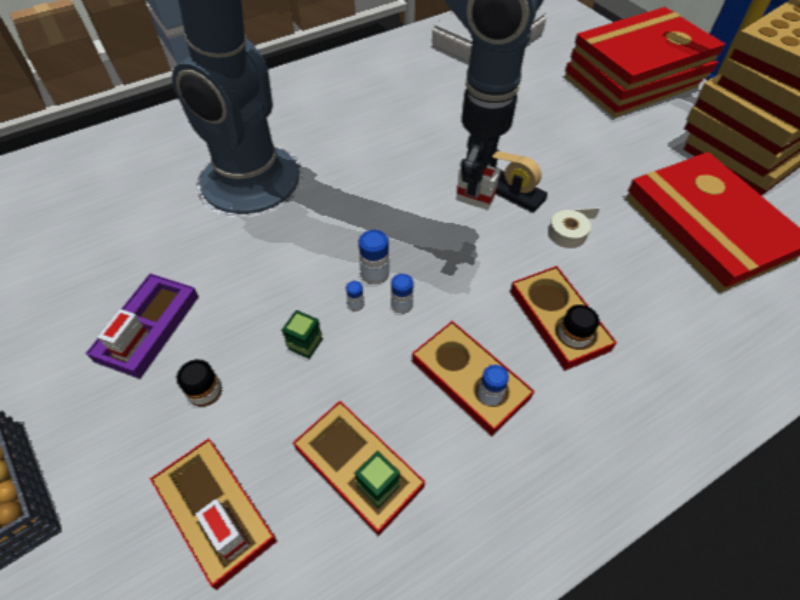

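The tin is gripped upright at (478,185), and the opening of 0.37 matches its 32 mm width. Next I'll place it and look before releasing.

```bash
python3 - <<'E'
from act import *
place('ob');snap('scene','s2')
f=dict(np.load('s2.npz'));cv2.imwrite('pics/s2c.png',cv2.resize(f['image'][280:420,80:270,::-1],None,fx=4,fy=4,interpolation=2))
E
```

```text
overbox t7.46 [ 0.5918 -0.3213  0.1999] F [-0.58 -0.05 -0.19] op 0.369 q7 2.33
near t8.85 [ 0.5915 -0.3238  0.052 ] F [ 1.19 -0.57 -0.95] op 0.369 q7 2.38
contact True
set t9.41 [ 0.591  -0.3234  0.0434] F [0.01 0.57 5.26] op 0.368 q7 2.38
```

View pics/s2c.png

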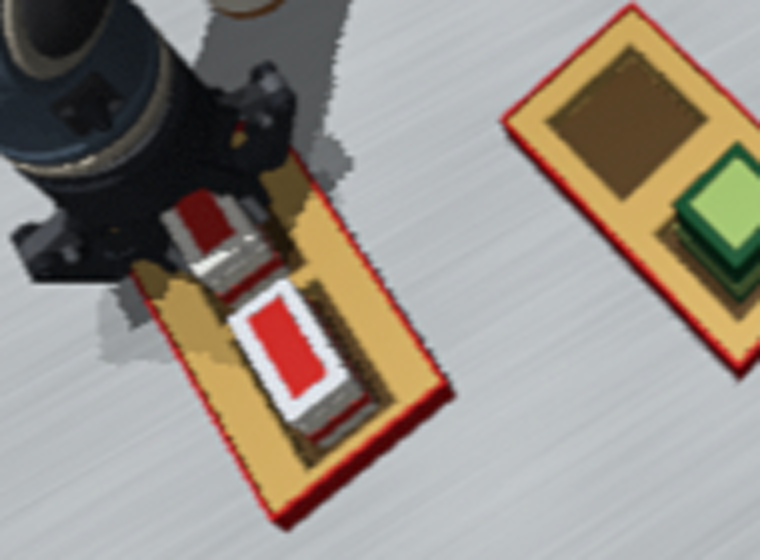

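Contact came at z = 0.0434, which is pocket-floor height (0.043 expected), and the tin sits in line with its twin. I'll release it and carry on with the square tin.

```bash
python3 - <<'E'
from act import *
release('ob');pick('sq');place('sq');snap('top','t3');snap('scene','s3')
E
```

```text
rel t9.82 [ 0.5899 -0.3226  0.042 ] F [-0.14  0.41  0.46] op 0.656 q7 2.38
up t11.02 [ 0.5904 -0.3229  0.1988] F [-0.11 -0.32  0.24] op 0.655 q7 2.33
above t12.51 [ 0.4482 -0.0839  0.2005] F [ 0.58  0.78 -0.76] op 0.999 q7 2.29
down t14.02 [ 0.4475 -0.083   0.0375] F [0.51 0.39 0.24] op 0.997 q7 2.39
gripped t14.47 [ 0.4473 -0.0829  0.0374] F [0.32 0.28 5.67] op 0.536 q7 2.39
lifted t15.70 [ 0.4463 -0.0828  0.1991] F [-0.21 -0.63 -1.76] op 0.530 q7 2.29
overbox t16.52 [ 0.6411 -0.1195  0.1989] F [-0.85  0.39 -1.52] op 0.535 q7 2.09
near t17.91 [ 0.6433 -0.1198  0.0519] F [ 0.73 -0.47 -0.57] op 0.532 q7 2.13
contact True
set t18.47 [ 0.6428 -0.1196  0.0435] F [-0.33 -0.33  4.42] op 0.537 q7 2.14
```

View pics/s3.png

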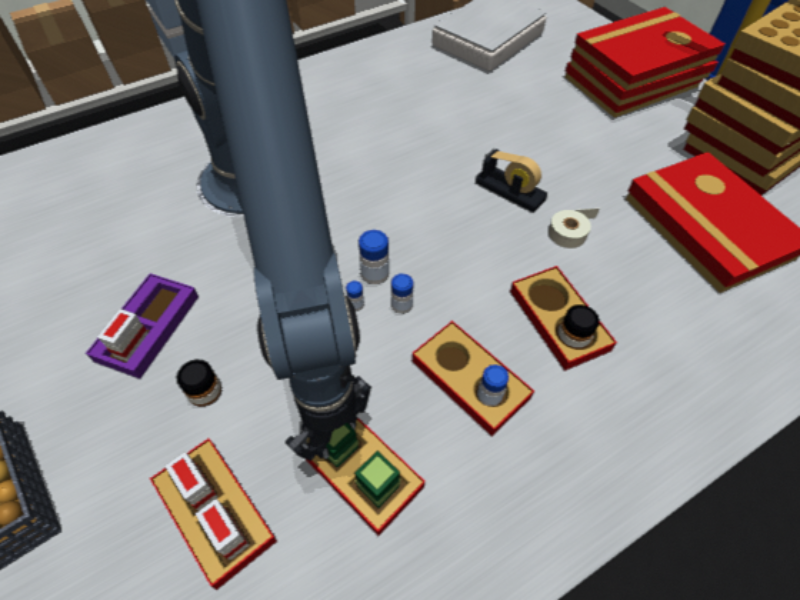

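The oblong tin stands beside its twin (188,478), and the square tin is down in its pocket (342,440) with contact at floor height. The tub is next.

```bash
python3 - <<'E'
from act import *
release('sq');pick('tub');place('tub');snap('scene','s4')
E
```

```text
rel t18.93 [ 0.6414 -0.1193  0.0422] F [-0.56 -0.03 -0.11] op 0.825 q7 2.14
up t20.13 [ 0.6419 -0.1194  0.1989] F [-0.72  0.07  0.11] op 0.821 q7 2.09
above t21.55 [0.4632 0.1037 0.2004] F [ 0.31 -0.43 -0.22] op 1.003 q7 1.50
down t23.06 [0.4625 0.1046 0.0375] F [-0.42 -0.04  0.84] op 0.999 q7 1.61
gripped t23.55 [0.4622 0.1047 0.0374] F [-0.56 -0.07  5.26] op 0.459 q7 1.61
lifted t24.78 [0.4613 0.1043 0.1991] F [-0.22 -0.35 -0.84] op 0.458 q7 1.50
overbox t25.43 [0.6074 0.113  0.1984] F [ 0.22  0.63 -1.79] op 0.459 q7 1.65
near t26.82 [0.6088 0.1134 0.0518] F [-0.35 -0.1  -0.76] op 0.461 q7 1.71
contact True
set t27.38 [0.6081 0.1134 0.0435] F [-0.85 -0.15  5.55] op 0.460 q7 1.71
```

View pics/s4.png

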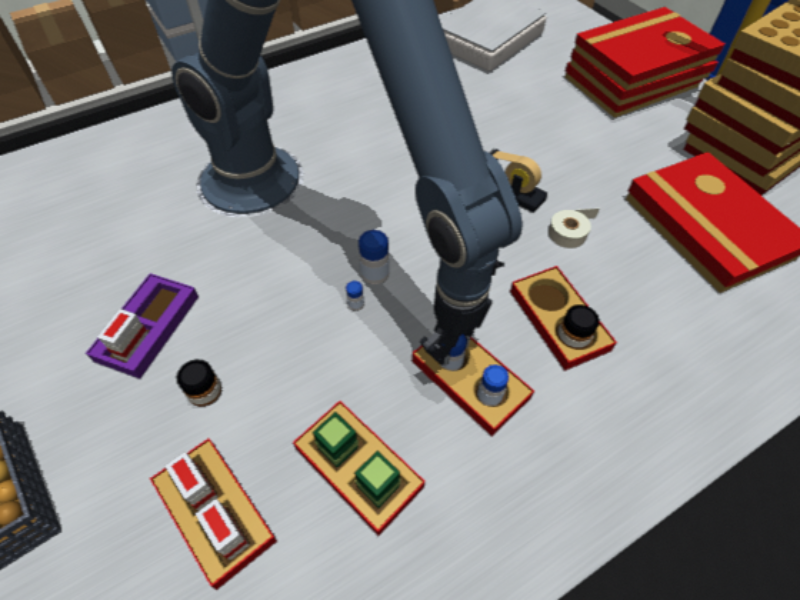

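The tub is in its pocket (457,355), the square tin is seated (335,437), and the two decoy bottles are untouched. The jar is last.

```bash
python3 - <<'E'
from act import *
release('tub');pick('jar');place('jar');release('jar')
robot.goto([.45,.33,.3],down(90));robot.sleep(.3)
snap('top','t5');snap('scene','s5');st('end')
E
```

```text
rel t27.79 [0.6071 0.1133 0.0424] F [ 0.74 -0.64 -0.3 ] op 0.753 q7 1.71
up t28.99 [0.6074 0.1133 0.1989] F [-0.74  0.09 -0.98] op 0.753 q7 1.65
above t30.87 [ 0.4439 -0.262   0.1999] F [0.05 0.07 0.37] op 0.997 q7 2.21
down t32.38 [ 0.4431 -0.2634  0.0376] F [-0.2   0.27 -0.26] op 1.000 q7 2.39
gripped t32.77 [ 0.443  -0.2631  0.0376] F [-1.31  1.02  5.36] op 0.646 q7 2.39
lifted t34.00 [ 0.4421 -0.2628  0.1991] F [ 0.16 -0.43 -2.57] op 0.651 q7 2.21
overbox t36.20 [0.5943 0.3302 0.2002] F [ 0.36 -1.07 -2.2 ] op 0.643 q7 1.01
near t37.59 [0.5942 0.3325 0.052 ] F [-1.08  0.22 -2.44] op 0.648 q7 1.05
contact True
set t38.14 [0.5935 0.3322 0.0437] F [-0.34 -0.12  4.3 ] op 0.648 q7 1.05
rel t38.52 [0.5922 0.3317 0.0421] F [-0.61  0.04 -0.66] op 0.944 q7 1.05
up t39.72 [0.5928 0.3319 0.1988] F [ 0.61 -0.25 -0.06] op 0.938 q7 1.01
end t40.85 [0.4504 0.3298 0.2993] F [ 0.46 -0.01 -0.  ] op 0.939 q7 0.94
```

View pics/s5.png

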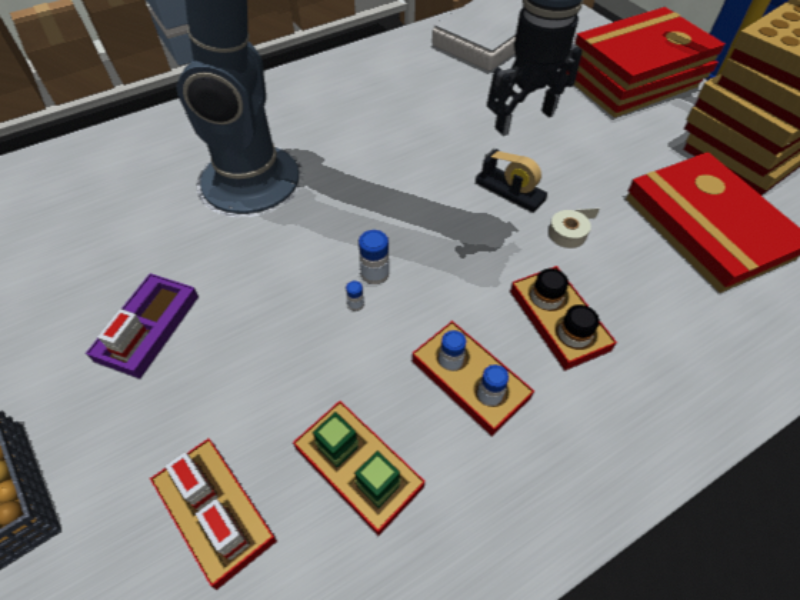

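View pics/t5.png

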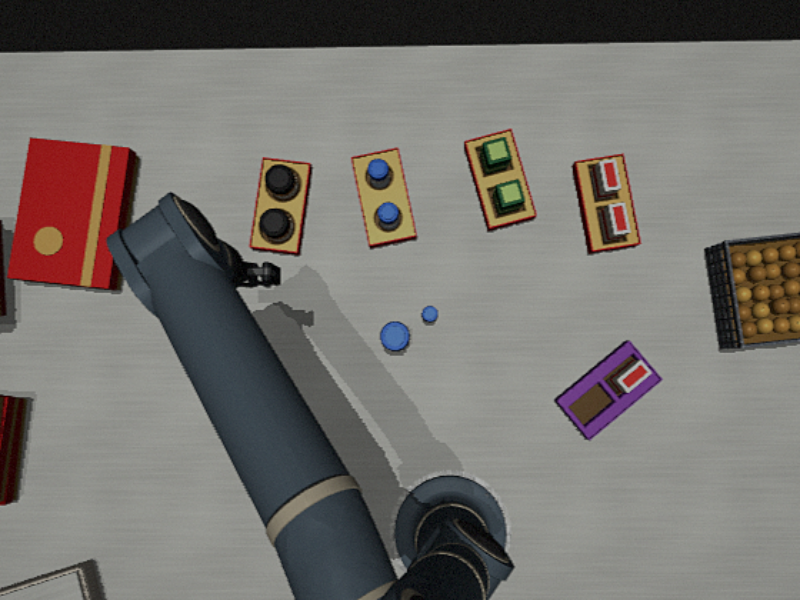

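All four pockets are filled and the boxes look unmoved. One numeric check of the top heights and box positions, then I'll hand in.

```bash
python3 - <<'E'
from act import *
f=dict(np.load('t5.npz'));W=world(f);g=dict(np.load('top0.npz'));W0=world(g)
for k in T:
    o=origin(k);a=np.radians(T[k][3]);c=np.array(T[k][2]);tw=o+.086*np.array([np.cos(a),np.sin(a)])
    r=[]
    for q in(o,tw):
        m=(np.hypot(*(W[...,:2]-q).transpose(2,0,1))<.04)&(W[...,2]>.06)
        P=W[m];r+=[np.median(P[:,2]).round(4),P[:,2].min().round(4),((P[:,:2].max(0)+P[:,:2].min(0))/2-q).round(4)]
    print(k,r)
    for w in(W0,W):
        m=(np.hypot(*(w[...,:2]-c).transpose(2,0,1))<.112)&(w[...,2]>.022)&(w[...,2]<.036)
        R=cv2.minAreaRect((w[m][:,:2]*1e3).astype(np.float32));print('  box',np.round(R[0],1),round(R[2],1))
robot.close_job()
E
```

```text
ob [np.float64(0.0716), np.float64(0.0603), array([ 0.0007, -0.0003]), np.float64(0.0713), np.float64(0.0602), array([0.0001, 0.0004])]
  box [ 633.3 -315.9] 9.3
  box [ 633.7 -316.1] 8.5
sq [np.float64(0.0718), np.float64(0.0607), array([ 0.0003, -0.0005]), np.float64(0.0718), np.float64(0.0602), array([-0.0011,  0.0005])]
  box [ 684.4 -108.1] 14.8
  box [ 684.  -107.9] 14.7
tub [np.float64(0.0758), np.float64(0.0601), array([-0.0014, -0.0009]), np.float64(0.0755), np.float64(0.0609), array([-0.0004,  0.0007])]
  box [650.2 122.2] 11.3
  box [650.1 122.2] 11.3
jar [np.float64(0.068), np.float64(0.0606), array([-0.002, -0.002]), np.float64(0.0678), np.float64(0.06), array([-0.0015,  0.0004])]
  box [635.8 326.7] 82.1
  box [635.8 327.1] 82.5
the job is handed in; nothing more can be done
```

All four loose products now stand upright in the pocket beside their twins, and the job is handed in at about 41 s of the 99 s allowed. I lowered each one slowly until it touched the pocket floor, then opened the gripper.

- **Fit:** in the last images each product's top is within 0.3 mm of its twin's height, so all four are down on the pocket floor. They sit within about 3 mm of the pocket centres.
- **Undisturbed:** the measured box positions changed by less than 0.5 mm, which is camera noise. The sticker roll, tape dispenser, purple box and the two other bottles look unmoved in the pictures. I did not measure those.
- **Tub choice:** I took the bottle that measured 40 mm across and about 70 mm high, and left the smaller and larger ones.

No check failed or disagreed. The largest wrist force I read was about 5.5 N; readings were taken only at stops, not continuously.

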